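# Tare the kitchen scale with its thumbwheel

### The job

Stand the blue cup upright on the round steel pan of the kitchen scale and let go of it. Then, with the cup still on the pan, roll the scale's small blue thumbwheel with a fingertip, pressing it only gently, until the red zero mark of the dial lies under the black needle. Leave the mug and the glasses behind the scale where they stand.

Things in the scene. Friction and masses are not known exactly. Their poses are not given: they have to be found in the camera images.
- scale: white plastic kitchen scale, 180 (x) by 240 mm (y), fixed; origin at the centre of its underside, z up, x from its front edge to its back, y to its left, where the pan is. Flat top panel 45 mm above the origin. A clear round window with metal bezel, 107 mm across, top at 53 mm, is centred at x 30, y -62 mm. Levelling feet lift the scale 0 to 3 mm (seen in this pose's z)
- pan_top (a point): centre of the upper face of the round steel weighing pan, 116 mm across, flat, 65 mm above the scale's origin when empty (at x = 0, y = +60 mm). It moves straight down on a soft spring, 0.125 N per mm, stop at 13 mm
- wheel_slot (a point): point on the panel in the middle of the slot of the blue ribbed thumbwheel, right under the top of its rim. The rim stands 3 to 9 mm out of the panel, differing each time: feel for it from above. Wheel 44 mm in diameter, 14 mm wide, axle along the scale's y: a fingertip on it moves along the scale's x. Hard, on a rigid axle, it gives under 1 mm; over 25 N on it damages it
- wheel (a joint): turning angle of the thumbwheel, rad; grows when the top of the rim moves to the scale's +x (away from the robot), 1 rad for 22 mm of rim; stays where it is left, stops at +-3.2. Friction holds it: about 3.6 N along the rim turns it, so a press of some 5 N or more is needed, else the fingertip slips; the first mm or so of a stroke is lost to give and slip
- dial (a joint): angle of the white dial disc, rad, counter-clockwise from above; geared to the wheel, 0.8 rad per rad of wheel, same sign
- needle (a joint): angle of the black needle, rad, counter-clockwise from above; 0 with the pan empty, grows by 0.18 rad per mm that the pan sinks (0.8 to 1.5 rad with the cup on it). The zero mark lies under the needle when dial equals needle
- needle_tip (a point): point on the black needle 40 mm from the dial's centre; at angle 0 it points to the scale's -y
- zero_mark (a point): middle of the red zero mark on the dial disc, 40 mm from the dial's centre, 6 mm wide; at angle 0 it points to the scale's -y. The other marks of the dial are black, 10 degrees apart
- cup: blue cup, a measuring cup, open side up, 64 mm across at the rim, 62 mm high, tapering to 54 mm at the foot, wall about 3 mm, about 55 to 100 g; origin at the centre of its underside, z up
- mug: dark red stoneware mug with handle, 95 mm high, standing behind the scale to the left; origin at its underside. Not to be disturbed
- low_glass: low drinking glass, 72 mm across, 98 mm high, behind the scale to the right; origin at its underside. Not to be disturbed
- tall_glass: tall drinking glass, 69 mm across, 152 mm high, behind the scale; origin at its underside. Not to be disturbed
Not all that is in view belongs to the job. Leave any yellow look-alike of the cup alone.

How it is judged:
By the outcome, as a careful person would: the job done as asked, in the order asked, and still so for the second after the job is handed in, with the robot touching nothing.
It also fails if it takes over 54 s, if anything falls off the work surface, if the arm or the gripper's body presses on something with over 40 N, if the wrist force passes 120 N, or if a joint passes its speed limit or range.

### The arm

A 7-joint arm with a two-finger parallel gripper is mounted at the origin on a cart in front of the work surface, level with it; the furniture and walls round the work are solid. World frame = base frame: x ahead of the robot, y to its left, z up, the work surface at z = 0. Lengths are in m, angles in rad, forces in N, time in s.
With the tool pointing down it reaches from about 0.425 to 0.825 m from the base axis. Payload 3.6 kg.
Tool frame: the origin (TCP) lies where the fingers leave the gripper's body, on its centre line; the fingertips stand 84 mm ahead of it and the grasp point (between the pads) lies arm.grasp_offset ahead of it (arm.grasp_offset is the distance from the TCP to the grasp point, in m); y points along the fingers, z is the direction in which the jaws open and shut, and the axes are right-handed (so a half turn about y gives the same grasp; the last joint's range is limited). The gripper opens to 93 mm and grips with 3 to 60 N. Pads are 15 mm wide; open, the fingers measure 128 mm over their backs; the gripper's body (75 mm by 188 mm) begins 65 mm behind the grasp point.
Start: joints at [-1.188, 0.615, -0.013, 1.423, 0.008, 1.103, -0.04], TCP at [0.258, 0.596, 0.303] pointing down, gripper open.
Joint ranges: [-3.12, 3.12], [-0.3, 2.06], [-1.34, 1.32], [0.26, 2.42], [-1.36, 4.5], [0.01, 1.98], [-2.84, 2.84]. Speed limits (rad/s): [2.79, 2.79, 3.14, 3.14, 3.14, 3.14, 3.14].

### API

Orientations are given as [roll, pitch, yaw] about the fixed x, y, z axes, in that order (R = Rz(yaw) Ry(pitch) Rx(roll)).
In Python, from cell import arm gives the robot as it stands.
- The arm moves only by the tool arm_command, never from a script. Its argument "moves" is a list of rows, each a list of 3 entries, a list of its own where there are three numbers: the shift along the tool's x, y, z in mm, then the turn, a rotation vector about the tool's x, y, z in degrees, then the opening in per cent of the stroke, from 0 (shut) to 100 (fully open). A call has 1 to 20 rows; each row is the pose to reach, as a shift and turn from the pose commanded when the call began, along the tool's axes at that moment; what a row does not reach only later rows make up. A row lasts 1/10 s, in which the tool goes at most 50 mm and 8.59 degrees, less where a joint would pass 70% of its speed; a pose out of reach is approached as far as the arm can. A call with a gripper value outside its range is refused whole. The fingers move at their own pace and stop on an object; the grip force is fixed at half the most. Time passes only in rows, so rows that repeat a pose let the fingers close. It gives the time, the measured TCP pose, the force and the opening at its end, in the units of the state.
- arm.get_obs(): the state, without advancing time (a new reading comes with each control period).
- arm.grab_frame(name): name is "scene" or "top"; returns a dict with "img" (480x640x3 uint8, blue, green, red), "range_z" (480x640 float32, m along the optical axis (not along the pixel's ray), 0 where there is no reading), "mtx" (3x3 intrinsics, pixels), "k1" (the pictures are not rectified: a ray, as slopes to the right and down, at radius r is drawn at 1 + k1 r^2 times it, then the intrinsics apply), "rvec" (rotation vector, rad) and "tvec" (3), from world to camera coordinates, as OpenCV has them. Camera axes: x right, y down, z forward; pixel columns grow to the right and rows downward; lengths in m; the calibration is good to about 2 mm. A picture is of the moment at which its call begins.
- arm.sign_off(): hands the job in, once; it reports no verdict.
Trained networks look in the newest picture that a camera, given by its name, has taken for a name from the list of things; names that differ only in an ending like _2 or _b are one class to them, and where a whole thing is asked for, a point or a joint stands for the part that bears it (a point fixed in the world has none). Each returns a list of dicts, best first, with "p" (0 to 1); they miss things now and then, are a little off and sometimes report something else, mostly with a low value. They report only what shows in the picture. A call takes as long as a camera call. They do not tell look-alikes from the thing itself.
- arm.trace(camera, name): "region" (480x640 bool, what is visible of it).
- arm.tip_of(camera, name): "centre" ([x, y, z] in m, in the coordinates of the camera as it stood for that picture, good to about 4 mm: a listed point, or the origin of a listed thing).
The state is a dict: "time": time; "joints": joint angles; "joint_velocities": joint speeds; "tau": joint torques, N m; "tool_pos": TCP position; "tool_rot": TCP orientation; "ft_force": force on the tool from outside, world axes, zero at the start; "torque": the same for the moment, N m; "grip_width": finger opening in m.
Only numpy, scipy, OpenCV 4.12 (cv2) and the standard library are available. Lean on these libraries where they do the work, as an engineer would, in place of code of your own. Each camera call takes 0.05 s, during which the arm holds its last target.

## Working session

There is one attempt and no reset: what is moved stays moved. The work goes in short steps, Python scripts to look and compute and a tool call to move; the robot and the scene stay as the last step left them, time stands still between calls to the robot, and variables do not carry over. Pictures are saved under pics/ and viewed, and the job is handed in when it is done.

Besides the shell and the picture viewer there is one more tool, called after ">>>" as name([rows], argument=value, ...), one row to a line, values as JSON. arm_command: Moves the arm, as the interface text tells. Its arguments: {"type":"object","properties":{"moves":{"type":"array","items":{"type":"array"}}},"required":["moves"]}

```bash
ls; mkdir -p pics
cat > h.py <<'E'
import numpy as np, cv2
from cell import arm
from scipy.spatial.transform import Rotation as Rn
def frame(n): return arm.grab_frame(n)
def cam2w(f,p):
    R=cv2.Rodrigues(np.array(f["rvec"],float))[0]; return R.T@(np.array(p,float)-np.array(f["tvec"],float).ravel())
def w2pix(f,P):
    R=cv2.Rodrigues(np.array(f["rvec"],float))[0]
    d=np.array([f["k1"],0,0,0,0],float)
    return cv2.projectPoints(np.array(P,float).reshape(-1,3),np.array(f["rvec"],float),np.array(f["tvec"],float),np.array(f["mtx"]),d)[0].reshape(-1,2)
def pts(f,uv):
    uv=np.array(uv,float).reshape(-1,2)
    d=np.array([f["k1"],0,0,0,0],float)
    n=cv2.undistortPoints(uv.reshape(-1,1,2),np.array(f["mtx"]),d).reshape(-1,2)
    z=np.array([f["range_z"][int(round(v)),int(round(u))] for u,v in uv])
    c=np.c_[n*z[:,None],z]; R=cv2.Rodrigues(np.array(f["rvec"],float))[0]
    return (c-np.array(f["tvec"]).ravel())@R
def onplane(f,uv,h):
    uv=np.array(uv,float).reshape(-1,2)
    d=np.array([f["k1"],0,0,0,0],float)
    n=cv2.undistortPoints(uv.reshape(-1,1,2),np.array(f["mtx"]),d).reshape(-1,2)
    R=cv2.Rodrigues(np.array(f["rvec"],float))[0]; C=-R.T@np.array(f["tvec"],float).ravel()
    D=np.c_[n,np.ones(len(n))]@R
    return C+D*((h-C[2])/D[:,2])[:,None]
E
python3 - <<'E'
from h import *
o=arm.get_obs()
for k,v in o.items(): print(k,np.round(v,4))
print(arm.grasp_offset)
for n in ("scene","top"):
    f=frame(n); cv2.imwrite(f"pics/{n}0.png",f["img"]); print(n,f["mtx"],f["k1"],f["rvec"],f["tvec"])
    for t in ["scale","pan_top","wheel_slot","needle_tip","zero_mark","cup","mug","low_glass","tall_glass"]:
        for r in arm.tip_of(n,t)[:3]:
            w=cam2w(f,r["centre"]); print(n,t,round(r["p"],2),np.round(w,4),np.round(w2pix(f,w)[0]))
E
```

```text
pics
time 0.0
joints [-1.1885  0.6159 -0.0126  1.4249  0.0081  1.1034 -0.0404]
joint_velocities [ 0.0003 -0.0021  0.0013  0.0005 -0.0001 -0.0002  0.0003]
tau [-1.20000e-03 -4.58922e+01  2.08700e-01 -1.65741e+01 -6.10000e-02
  2.05000e-02  2.00000e-04]
tool_pos [0.2581 0.5959 0.3016]
tool_rot [-1.5734e+00 -1.0000e-04 -4.0870e-01]
ft_force [-0.5086  0.3812  0.253 ]
torque [-0.0248  0.0365 -0.0127]
grip_width 0.093
0.0653
scene [[564.93105005   0.         328.49788003]
 [  0.         564.93105005 239.30176608]
 [  0.           0.           1.        ]] -0.07161482750145676 [ 2.01137401 -1.04466927  0.49584572] [-0.31049441  0.35444021  0.70695019]
scene scale 0.87 [ 0.598  -0.0103  0.0024] [353. 269.]
scene pan_top 0.98 [0.5999 0.0564 0.0691] [324. 229.]
scene wheel_slot 0.71 [ 0.5344 -0.0715  0.0434] [362. 283.]
scene needle_tip 0.62 [ 0.6263 -0.1046  0.051 ] [404. 259.]
scene zero_mark 0.93 [ 0.6368 -0.1106  0.0506] [410. 258.]
scene cup 0.9 [0.5975 0.2626 0.0012] [247. 223.]
scene cup 0.75 [0.3935 0.0634 0.0047] [253. 315.]
scene cup 0.57 [ 0.4274 -0.0371 -0.0011] [310. 330.]
scene m
[... 398 characters left out ...]
scale 0.62 [ 5.97e-01 -6.80e-03  3.00e-04] [344. 238.]
top pan_top 0.55 [0.6005 0.0532 0.0621] [316. 235.]
top wheel_slot 0.86 [ 0.5346 -0.0654  0.0451] [373. 266.]
top needle_tip 0.56 [ 0.624  -0.1065  0.0474] [392. 224.]
top zero_mark 0.65 [ 0.6349 -0.1098  0.052 ] [393. 219.]
top cup 0.96 [0.5942 0.2623 0.0014] [222. 240.]
top cup 0.87 [ 0.4003  0.0636 -0.0012] [312. 328.]
top cup 0.71 [ 0.4276 -0.0396  0.0007] [359. 315.]
top mug 0.86 [0.7406 0.2648 0.0018] [221. 175.]
top mug 0.18 [0.7768 0.0717 0.0047] [308. 158.]
top low_glass 0.74 [ 0.7823 -0.1914  0.0024] [426. 155.]
top low_glass 0.37 [7.414e-01 2.657e-01 1.000e-04] [221. 175.]
top tall_glass 0.55 [0.7782 0.0731 0.0037] [307. 158.]
```

View pics/scene0.png

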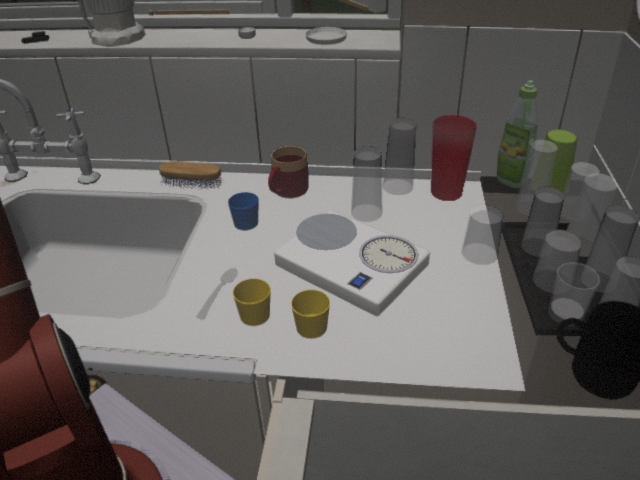

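View pics/top0.png

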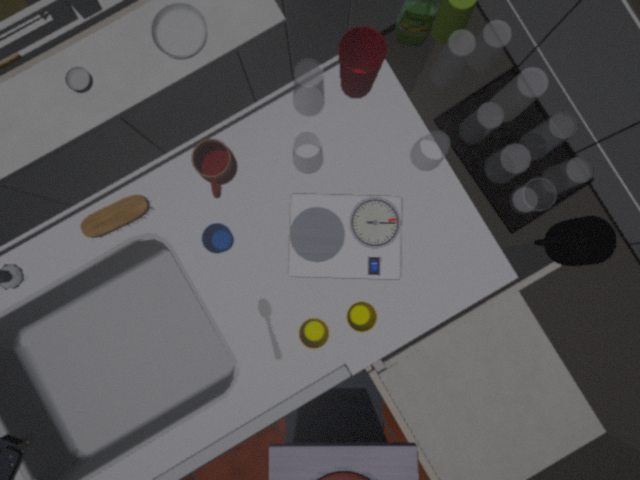

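Run:
```python
import cv2,numpy as np
a=cv2.imread("pics/top0.png");b=cv2.imread("pics/scene0.png")
A=cv2.resize(a[180:300,290:430],None,fx=4,fy=4,interpolation=cv2.INTER_CUBIC)
cv2.imwrite("pics/dial0.png",A)
B=cv2.resize(b[190:250,210:290],None,fx=5,fy=5);C=cv2.resize(a[210:270,182:262],None,fx=5,fy=5)
cv2.imwrite("pics/cup0.png",np.hstack([B,C]))
```

```text
(no output)
```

View pics/dial0.png

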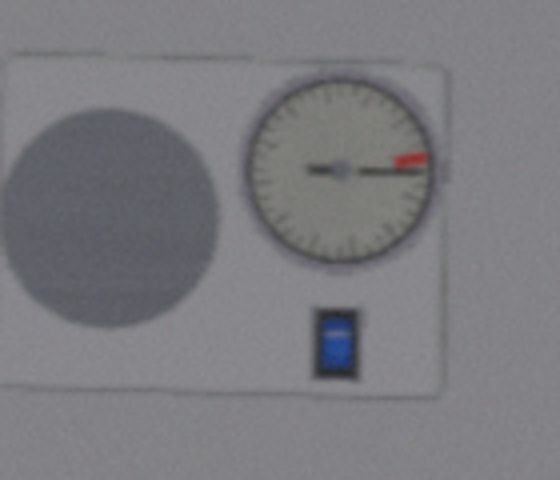

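View pics/cup0.png

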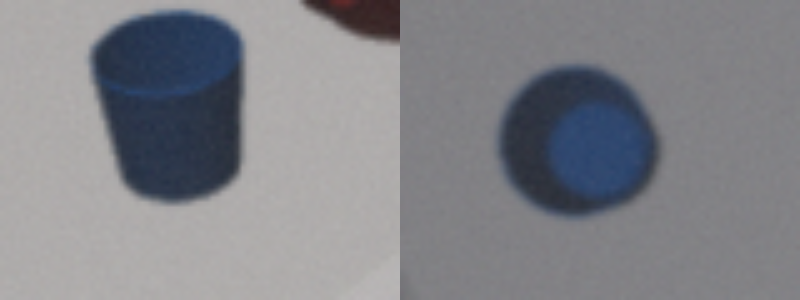

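The blue cup is at scene (245,211) / top (218,238). The look-alikes are the two yellow cups at scene (253,303) and (311,315), top (314,333) and (361,317). The crop shows the first one is blue, upright and empty, so I choose that one. The scale has its pan on the left and its dial on the right at top (375,222), with the wheel at top (374,266). Next I'll refine the poses.

Run:
```python
from h import *
for n in ("top","scene"):
    f=frame(n)
    for t in ["pan_top","wheel_slot","cup","scale","mug"]:
        r=arm.trace(n,t)
        for q in r[:1]:
            m=q["region"].astype(np.uint8); v,u=np.nonzero(m)
            P=pts(f,np.c_[u,v]); P=P[P[:,2]<1]
            print(n,t,round(q["p"],2),m.sum(),"uv",u.mean().round(1),v.mean().round(1),"P med",np.median(P,0).round(4),"z pct",np.percentile(P[:,2],[5,50,95]).round(4))
            if t=="pan_top":
                g=P[np.abs(P[:,2]-np.median(P[:,2]))<.006]; print(' circ centre',((g.min(0)+g.max(0))/2).round(4),np.ptp(g,0).round(4))
                c=cv2.findContours(m,0,1)[0]; e=cv2.fitEllipse(max(c,key=len)); print('ell',e, onplane(f,e[0],.066))
            if t=="cup":
                g=P[P[:,2]>.056]; (c,rad)=cv2.minEnclosingCircle(g[:,:2].astype(np.float32)); print(' rim',np.round(c,4),rad,len(g), np.median(g,0))
            if t=="scale":
                g=P[np.abs(P[:,2]-.046)<.006]; print(' panel z',np.median(g[:,2]),cv2.minAreaRect(g[:,:2].astype(np.float32)*1000))
```

```text
top pan_top 0.81 2288 uv 317.2 233.8 P med [0.6021 0.052  0.0662] z pct [0.0629 0.0662 0.0695]
 circ centre [0.6011 0.0532 0.0663] [0.1115 0.1109 0.0115]
ell ((317.1606750488281, 233.8588409423828), (53.045658111572266, 53.18280792236328), 177.54348754882812) [[0.60227289 0.05178947 0.066     ]]
top wheel_slot 0.9 9399 uv 344.8 235.7 P med [ 0.5988 -0.0068  0.0479] z pct [0.0425 0.0479 0.0679]
top cup 0.94 772 uv 361.8 315.9 P med [ 0.4281 -0.0427  0.0148] z pct [0.0063 0.0148 0.062 ]
 rim [ 0.4306 -0.0398] 0.031981226056814194 123 [ 0.42857476 -0.0450926   0.06120407]
top scale 0.72 9369 uv 344.8 235.8 P med [ 0.5985 -0.0068  0.0479] z pct [0.0426 0.0479 0.0679]
 panel z 0.04668892380112111 ((599.827880859375, -7.22650146484375), (240.9833221435547, 179.630859375), 88.15718078613281)
top mug 0.93 1636 uv 213.9 163.8 P med [0.761  0.2721 0.0389] z pct [0.0045 0.0389 0.0939]
scene pan_top 0.56 1711 uv 326.3 231.5 P med [0.599  0.0509 0.0657] z pct [0.0635 0.0657 0.0677]
 circ centre [0.6008 0.0538 0.0655] [0.1124 0.1165 0.0077]
ell ((326.2719421386719, 231.49476623535156), (35.37211608886719, 59.243473052978516), 91.18856048583984) [[0.5990612  0.05096591 0.066     ]]
scene wheel_slot 0.81 9583 uv 352.1 259.9 P med [ 0.5717 -0.0233  0.0462] z pct [0.0207 0.0462 0.0665]
scene cup 0.95 1411 uv 252.4 301.5 P med [0.3944 0.0601 0.0397] z pct [0.0102 0.0397 0.0602]
 rim [ 0.1611 -0.1901] 0.37685447931289673 213 [0.39318962 0.05411779 0.05893442]
scene scale 0.93 9443 uv 351.9 260.0 P med [ 0.5713 -0.0233  0.0462] z pct [0.0221 0.0462 0.0665]
 panel z 0.046152192362619776 ((598.2857055664062, -8.6734619140625), (238.61865234375, 183.88204956054688), 87.2776870727539)
scene mug 0.62 1821 uv 288.6 171.9 P med [0.7363 0.2571 0.0634] z pct [0.0115 0.0634 0.0931]
```

>>> arm_command([
  [[40, 0, -16], [0, -4, 0], 100],
  [[85, 5, -33], [0, -8, 0], 100],
  [[130, 15, -50], [0, -12, 0], 100],
  [[175, 25, -68], [0, -16, 0], 100],
  [[220, 35, -85], [0, -20, 0], 100],
  [[265, 45, -103], [0, -23.4, 0], 100],
  [[310, 55, -120], [0, -23.4, 0], 100],
  [[355, 65, -138], [0, -23.4, 0], 100],
  [[400, 75, -155], [0, -23.4, 0], 100],
  [[430, 80, -167], [0, -23.4, 0], 100],
  [[443, 80, -172], [0, -23.4, 0], 100],
  [[443, 80, -172], [0, -23.4, 0], 100],
  [[443, 80, -172], [0, -23.4, 0], 100],
  [[443, 80, -172], [0, -23.4, 0], 100],
])

```text
time: 3.0
tool_pos: [0.5946, 0.2658, 0.2233]
tool_rot: [-1.568, 0.001, 0.004]
ft_force: [-0.2, -0.4, -1.4]
grip_width: 0.0931
```

Run:
```python
from h import *
o=arm.get_obs(); print(o["time"],o["tool_pos"],o["tool_rot"],o["ft_force"])
for n in ("scene","top"):
    f=frame(n); cv2.imwrite(f"pics/{n}1.png",f["img"])
    for r in arm.tip_of(n,"cup")[:3]: print(n,r["p"],cam2w(f,r["centre"]).round(4))
    hsv=cv2.cvtColor(f["img"],cv2.COLOR_BGR2HSV); v,u=np.nonzero((hsv[...,0]>100)&(hsv[...,0]<125)&(hsv[...,1]>100))
    P=pts(f,np.c_[u,v]); P=P[(np.abs(P[:,:2]-[.596,.2625])<.06).all(1)&(P[:,2]>.05)&(P[:,2]<.07)]
    if len(P): print(len(P),P.min(0),P.max(0),(P.min(0)+P.max(0))/2)
```

```text
3.0 [0.59463761 0.26584459 0.22334832] [-1.56834420e+00  6.96395314e-04  4.34163019e-03] [-0.23836966 -0.41595987 -1.43265399]
scene 0.94 [ 0.5958  0.2626 -0.0029]
scene 0.74 [ 0.4311 -0.0379 -0.0049]
scene 0.7 [0.3941 0.061  0.0053]
210 [0.56294555 0.23098017 0.0501393 ] [0.62743719 0.29488543 0.06366535] [0.59519137 0.2629328  0.05690233]
top 0.97 [ 4.024e-01  6.030e-02 -3.000e-04]
top 0.89 [ 0.4325 -0.0401  0.0009]
top 0.44 [0.5954 0.2623 0.0024]
1 [0.56828826 0.27349871 0.0550596 ] [0.56828826 0.27349871 0.0550596 ] [0.56828826 0.27349871 0.0550596 ]
```

View pics/scene1.png

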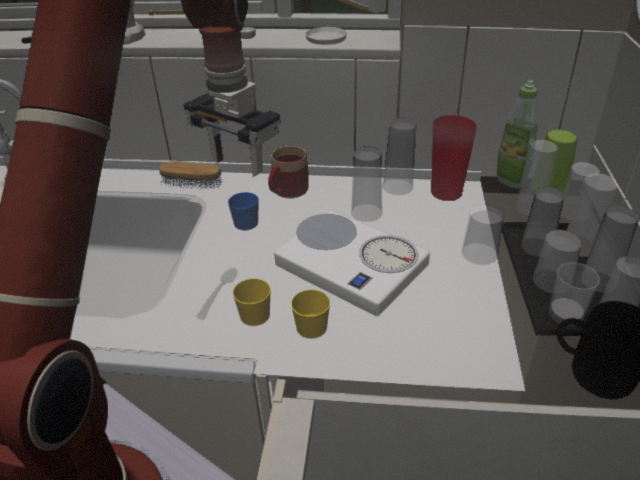

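The gripper is above the blue cup and the cup hasn't moved: its rim centre measures (0.5955, 0.2627). I'll lower and grip.

>>> arm_command([
  [[0, 0, -2], [0, 0, 0], 100],
  [[0, 25, -3], [0, 0, 0], 100],
  [[0, 50, -3], [0, 0, 0], 100],
  [[0, 75, -3], [0, 0, 0], 100],
  [[0, 95, -3], [0, 0, 0], 100],
  [[0, 108, -3], [0, 0, 0], 100],
  [[0, 113, -3], [0, 0, 0], 100],
  [[0, 113, -3], [0, 0, 0], 100],
  [[0, 113, -3], [0, 0, 0], 100],
  [[0, 113, -3], [0, 0, 0], 100],
])

```text
time: 4.2
tool_pos: [0.5971, 0.2598, 0.111]
tool_rot: [-1.57, -0.002, -0.0]
ft_force: [0.2, 0.1, -0.4]
grip_width: 0.093
```

>>> arm_command([
  [[-1, 0, 3], [0, 0, 0], 100],
  [[-1, 0, 3], [0, 0, 0], 60],
  [[-1, 0, 3], [0, 0, 0], 50],
  [[-1, 0, 3], [0, 0, 0], 40],
  [[-1, 0, 3], [0, 0, 0], 40],
  [[-1, 0, 3], [0, 0, 0], 40],
  [[-1, 0, 3], [0, 0, 0], 40],
  [[-1, 0, 3], [0, 0, 0], 40],
])

```text
time: 5.0
tool_pos: [0.5955, 0.2626, 0.1098]
tool_rot: [-1.571, -0.0, -0.0]
ft_force: [-0.2, 0.2, 0.8]
grip_width: 0.0621
```

>>> arm_command([
  [[0, -10, 0], [0, 0, 0], 40],
  [[0, -30, 0], [0, 0, 0], 40],
  [[0, -60, 0], [0, 0, 0], 40],
  [[0, -90, 0], [0, 0, 0], 40],
  [[0, -103, -8], [0, 0, 0], 40],
  [[0, -105, -25], [0, 0, 0], 40],
  [[2, -105, -50], [0, 0, 0], 40],
  [[3, -105, -80], [0, 0, 0], 40],
  [[4, -105, -110], [0, 0, 0], 40],
  [[5, -105, -140], [0, 0, 0], 40],
  [[6, -105, -170], [0, 0, 0], 40],
  [[6, -105, -195], [0, 0, 0], 40],
  [[6, -105, -206], [0, 0, 0], 40],
  [[6, -105, -210], [0, 0, 0], 40],
  [[6, -105, -210], [0, 0, 0], 40],
  [[6, -105, -210], [0, 0, 0], 40],
])

```text
time: 6.6
tool_pos: [0.6011, 0.0544, 0.2145]
tool_rot: [-1.569, 0.001, 0.002]
ft_force: [0.3, 0.8, -1.1]
grip_width: 0.0618
```

Run:
```python
from h import *
f=frame("scene"); cv2.imwrite("pics/scene2.png",cv2.resize(f["img"][100:320,180:470],None,fx=2.7,fy=2.7))
for r in arm.tip_of("scene","cup")[:3]: print(r["p"],cam2w(f,r["centre"]).round(4))
```

```text
0.81 [0.6004 0.0538 0.1064]
0.8 [0.3956 0.0646 0.005 ]
0.67 [ 0.4312 -0.0374 -0.0058]
```

View pics/scene2.png

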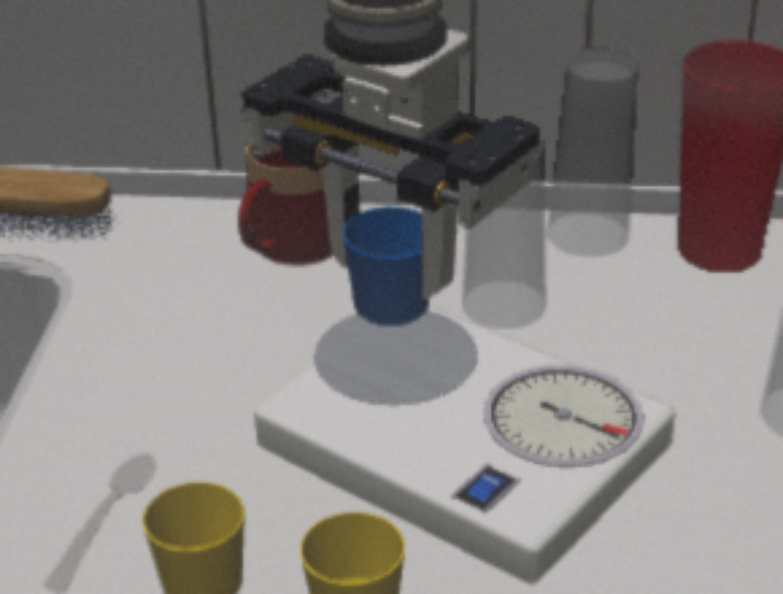

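The cup is held upright above the pan (scene crop (388,265)). I'll lower it until the pan sinks about 4 mm, then open.

>>> arm_command([
  [[0, 10, -1], [0, 0, 0], 40],
  [[0, 22, -1], [0, 0, 0], 40],
  [[0, 31, -1], [0, 0, 0], 40],
  [[0, 36, -1], [0, 0, 0], 40],
  [[0, 39, -1], [0, 0, 0], 40],
  [[0, 42, -1], [0, 0, 0], 40],
  [[0, 43, -1], [0, 0, 0], 40],
  [[0, 43, -1], [0, 0, 0], 40],
  [[0, 43, -1], [0, 0, 0], 40],
])

```text
time: 7.6
tool_pos: [0.6016, 0.0515, 0.1721]
tool_rot: [-1.571, -0.001, -0.0]
ft_force: [-0.6, -0.7, -0.8]
grip_width: 0.062
```

Run:
```python
from h import *
f=frame("scene"); cv2.imwrite("pics/scene3.png",cv2.resize(f["img"][100:320,180:470],None,fx=2.7,fy=2.7))
print(arm.get_obs()["ft_force"])
for r in arm.tip_of("scene","needle_tip")[:3]: print(r["p"],cam2w(f,r["centre"]).round(4))
```

```text
[-0.94413524  0.74541152  0.03914152]
0.49 [ 0.6513 -0.1025  0.0502]
```

View pics/scene3.png

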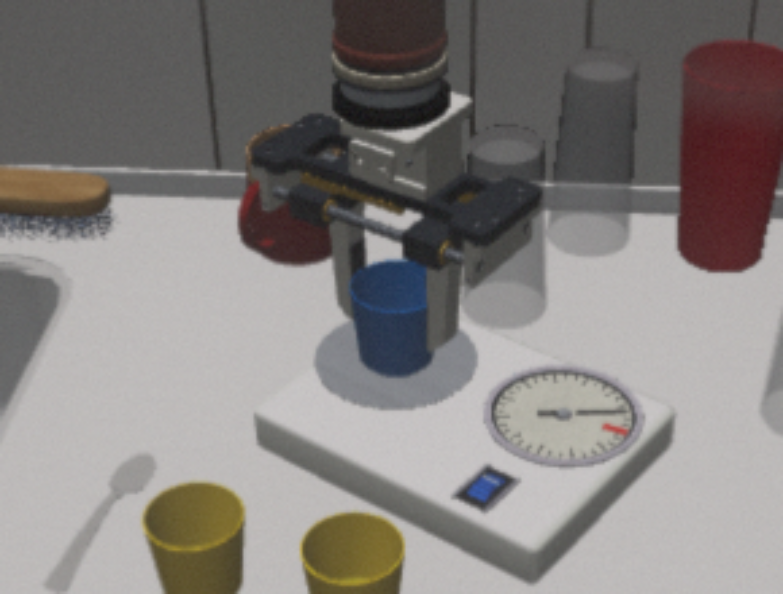

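The pan has sunk a little and the needle has turned, so I'll open the gripper and rise.

>>> arm_command([
  [[0, 0, 0], [0, 0, 0], 69],
  [[0, 0, 0], [0, 0, 0], 72],
  [[0, 0, 0], [0, 0, 0], 78],
  [[0, 0, 0], [0, 0, 0], 86],
  [[0, 0, 0], [0, 0, 0], 94],
  [[0, 0, 0], [0, 0, 0], 94],
  [[0, 0, 0], [0, 0, 0], 94],
  [[0, -5, 0], [0, 0, 0], 94],
  [[0, -25, 0], [0, 0, 0], 94],
  [[0, -55, 0], [0, 0, 0], 94],
  [[0, -85, 0], [0, 0, 0], 94],
  [[0, -100, 0], [0, 0, 0], 94],
  [[0, -100, 0], [0, 0, 0], 94],
])

```text
time: 9.0
tool_pos: [0.6027, 0.0517, 0.2748]
tool_rot: [-1.57, -0.006, -0.0]
ft_force: [0.5, -0.4, -1.0]
grip_width: 0.0875
```

Run:
```python
from h import *
for n in ("scene","top"):
    f=frame(n)
    c=f["img"][100:320,180:470] if n=="scene" else f["img"][180:300,290:430]
    cv2.imwrite(f"pics/{n}4.png",cv2.resize(c,None,fx=2.7 if n=="scene" else 4,fy=2.7 if n=="scene" else 4,interpolation=cv2.INTER_CUBIC))
    for t in ["cup","needle_tip","zero_mark","wheel_slot"]:
        for r in arm.tip_of(n,t)[:3]: print(n,t,r["p"],cam2w(f,r["centre"]).round(4))
```

```text
scene cup 0.95 [0.3944 0.0656 0.0033]
scene cup 0.88 [0.6011 0.0505 0.0612]
scene cup 0.72 [ 0.4298 -0.0362 -0.0068]
scene needle_tip 0.58 [ 0.6648 -0.0843  0.0491]
scene zero_mark 0.58 [ 0.6366 -0.109   0.0523]
scene zero_mark 0.28 [ 0.5345 -0.0698  0.0439]
scene wheel_slot 0.81 [ 0.5375 -0.0703  0.0422]
top cup 0.46 [ 0.399   0.0604 -0.001 ]
top needle_tip 0.56 [ 0.6642 -0.0898  0.0483]
top zero_mark 0.61 [ 0.6349 -0.1138  0.0529]
top zero_mark 0.54 [ 0.535  -0.0687  0.0459]
top wheel_slot 0.83 [ 0.5346 -0.0683  0.0491]
```

View pics/scene4.png

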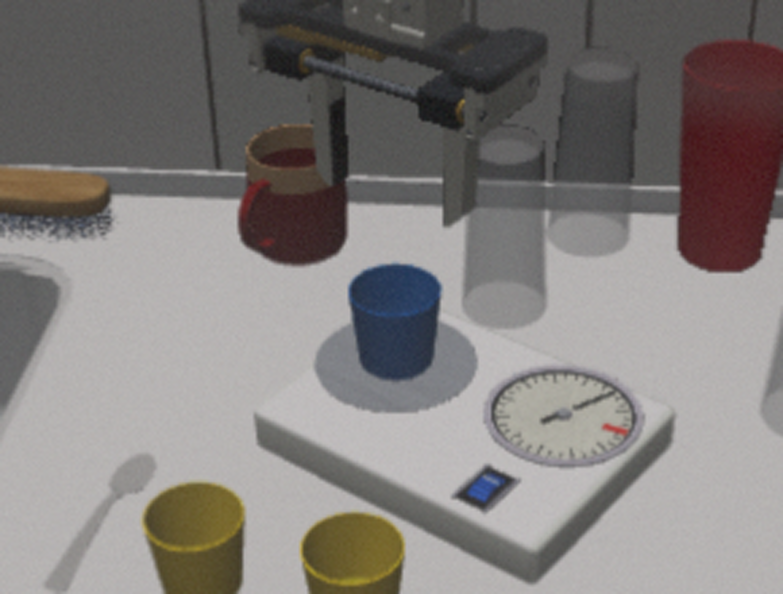

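View pics/top4.png

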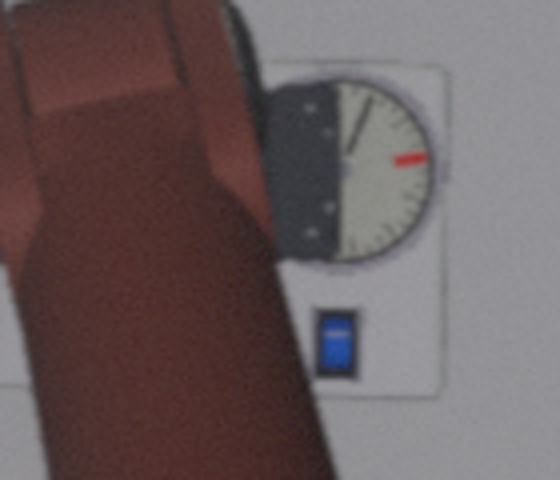

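```bash
cat >> h.py <<'E'
def dial(n,out=None,c=(0.6266,-0.0706),h=0.050):
    f=frame(n); N=480; s=0.00025
    # rows: -x world ; cols: -y world
    I,J=np.mgrid[0:N,0:N]; P=np.stack([c[0]-(I-N/2)*s, c[1]-(J-N/2)*s, np.full(I.shape,h)],-1)
    uv=w2pix(f,P).reshape(N,N,2).astype(np.float32)
    im=cv2.remap(f["img"],uv[...,0],uv[...,1],cv2.INTER_CUBIC)
    # red
    g=im.astype(int); red=(g[...,2]-g[...,1]>40)&(g[...,2]-g[...,0]>40)
    gray=cv2.cvtColor(im,cv2.COLOR_BGR2GRAY)
    if out: cv2.imwrite(out,im)
    return im,red,gray
E
python3 - <<'E'
from h import *
a=dial("top","pics/dt.png");b=dial("scene","pics/ds.png")
cv2.imwrite("pics/d5.png",cv2.resize(np.hstack([a[0],b[0]]),(800,400)))
E
```

```text
(no output)
```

View pics/d5.png

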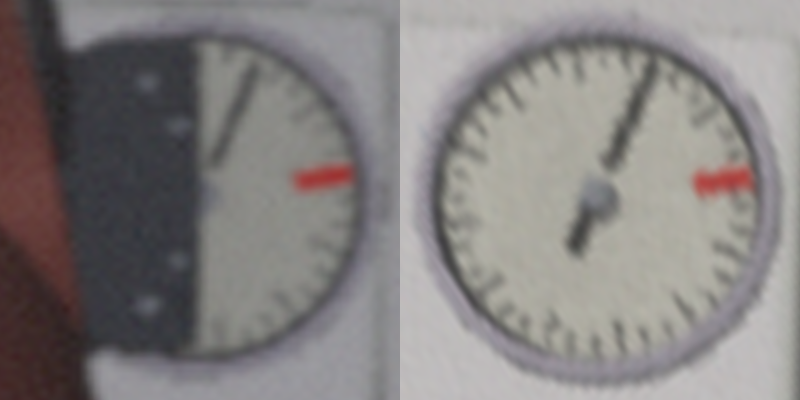

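The cup stands upright on the pan. In the unwarped dial the needle is at about 68° and the red mark at about 8°, so the dial must turn about +60°, which is roughly 29 mm of rim toward +x. Next I'll locate the wheel more precisely.

Run:
```python
from h import *
for n in ("top","scene"):
    f=frame(n); hsv=cv2.cvtColor(f["img"],cv2.COLOR_BGR2HSV)
    m=((hsv[...,0]>100)&(hsv[...,0]<125)&(hsv[...,1]>100)).astype(np.uint8)
    k,l,st,ce=cv2.connectedComponentsWithStats(m)
    for i in range(1,k):
        w=onplane(f,ce[i],.05)[0]
        if st[i,4]>15 and abs(w[0]-.535)<.03 and abs(w[1]+.069)<.03:
            v,u=np.nonzero(l==i); P=onplane(f,np.c_[u,v],.05); D=pts(f,np.c_[u,v])
            print(n,st[i],w,P.min(0),P.max(0),np.percentile(D[:,2],[10,50,90]))
```

```text
top [370 259   8  13  93] [ 0.53601249 -0.06693872  0.05      ] [ 0.52415967 -0.07427968  0.05      ] [ 0.5495446  -0.05921434  0.05      ] [0.04594261 0.04890353 0.05212968]
scene [353 276  14  10  71] [ 0.53171278 -0.06719928  0.05      ] [ 0.52088738 -0.07417909  0.05      ] [ 0.54570461 -0.0596868   0.05      ] [0.04645603 0.04851227 0.05142551]
```

>>> arm_command([
  [[-8, 0, -12], [0, 8, 0], 94],
  [[-16, 0, -24], [0, 16, 0], 60],
  [[-24, 0, -36], [0, 24, 0], 40],
  [[-32, 0, -48], [0, 32, 0], 20],
  [[-40, 0, -60], [0, 40, 0], 0],
  [[-47, 0, -72], [0, 48, 0], 0],
  [[-54, 0, -84], [0, 56, 0], 0],
  [[-61, 0, -95], [0, 64, 0], 0],
  [[-68, 0, -105], [0, 72, 0], 0],
  [[-74, 10, -115], [0, 80, 0], 0],
  [[-78, 25, -119], [0, 88, 0], 0],
  [[-78, 45, -119], [0, 92.2, 0], 0],
  [[-78, 65, -119], [0, 92.2, 0], 0],
  [[-78, 85, -119], [0, 92.2, 0], 0],
  [[-78, 95, -119], [0, 92.2, 0], 0],
  [[-78, 100, -119], [0, 92.2, 0], 0],
  [[-78, 100, -119], [0, 92.2, 0], 0],
  [[-78, 100, -119], [0, 92.2, 0], 0],
  [[-78, 100, -119], [0, 92.2, 0], 0],
])

```text
time: 11.6
tool_pos: [0.5239, -0.0676, 0.1726]
tool_rot: [-1.569, -0.0, -1.61]
ft_force: [0.9, -0.2, -0.4]
grip_width: 0.0004
```

Run:
```python
from h import *
o=arm.get_obs(); print(o["ft_force"],o["tool_pos"])
f=frame("scene"); cv2.imwrite("pics/scene6.png",cv2.resize(f["img"][100:320,180:470],None,fx=2.7,fy=2.7))
```

```text
[ 0.87875921 -0.17718086 -0.44072702] [ 0.52391284 -0.06756491  0.17261544]
```

View pics/scene6.png

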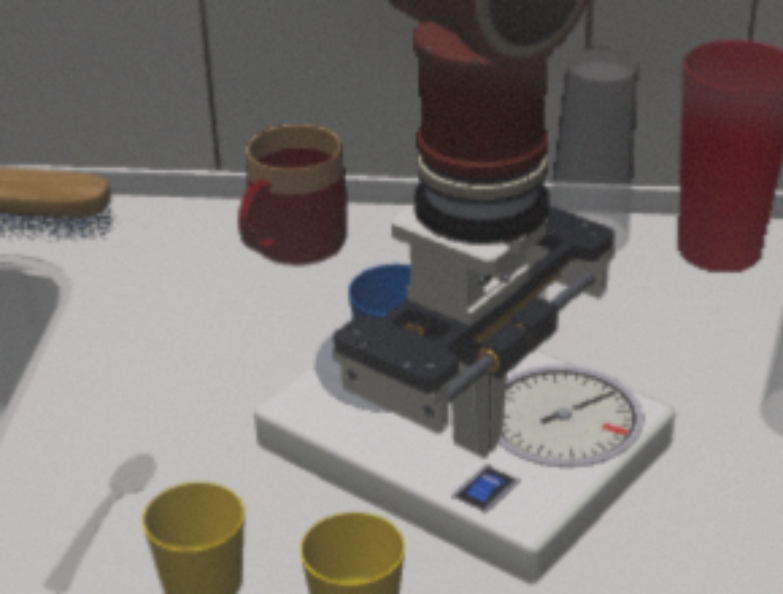

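The fingers are shut above the wheel, with the cup clear behind. I'll descend and feel for the rim.

>>> arm_command([
  [[0, 10, -1], [0, 0, 0], 0],
  [[0, 20, -3], [0, 0, 0], 0],
  [[0, 27, -3], [0, 0, 0], 0],
  [[0, 30, -3], [0, 0, 0], 0],
  [[0, 30, -3], [0, 0, 0], 0],
  [[0, 30, -3], [0, 0, 0], 0],
  [[0, 30, -3], [0, 0, 0], 0],
])

```text
time: 12.35
tool_pos: [0.5206, -0.0674, 0.142]
tool_rot: [-1.57, -0.0, -1.61]
ft_force: [0.2, -0.1, -0.0]
grip_width: 0.0004
```

>>> arm_command([
  [[0, 1, 0], [0, 0, 0], 0],
  [[0, 1.5, 0], [0, 0, 0], 0],
  [[0, 2, 0], [0, 0, 0], 0],
  [[0, 2, 0], [0, 0, 0], 0],
])

```text
time: 12.75
tool_pos: [0.5203, -0.0673, 0.1397]
tool_rot: [-1.571, -0.0, -1.61]
ft_force: [-0.0, 0.3, 0.6]
grip_width: 0.0007
```

>>> arm_command([
  [[0, 0.5, 0], [0, 0, 0], 0],
  [[0, 1, 0], [0, 0, 0], 0],
  [[0, 1, 0], [0, 0, 0], 0],
])

```text
time: 13.05
tool_pos: [0.5203, -0.0673, 0.1387]
tool_rot: [-1.571, -0.0, -1.609]
ft_force: [0.3, 0.0, 0.3]
grip_width: 0.0005
```

>>> arm_command([
  [[0, 0.5, 0], [0, 0, 0], 0],
  [[0, 1, 0], [0, 0, 0], 0],
  [[0, 1, 0], [0, 0, 0], 0],
])

```text
time: 13.35
tool_pos: [0.5203, -0.0673, 0.1377]
tool_rot: [-1.571, -0.0, -1.61]
ft_force: [-0.8, 0.3, -0.3]
grip_width: 0.0007
```

>>> arm_command([
  [[0, 0.5, 0], [0, 0, 0], 0],
  [[0, 1, 0], [0, 0, 0], 0],
  [[0, 1, 0], [0, 0, 0], 0],
])

```text
time: 13.65
tool_pos: [0.5203, -0.0673, 0.1367]
tool_rot: [-1.571, -0.0, -1.609]
ft_force: [0.5, 0.7, -0.0]
grip_width: 0.0008
```

>>> arm_command([
  [[0, 0.3, 0], [0, 0, 0], 0],
  [[0, 0.6, 0], [0, 0, 0], 0],
  [[0, 0.6, 0], [0, 0, 0], 0],
])

```text
time: 13.95
tool_pos: [0.5203, -0.0674, 0.1361]
tool_rot: [-1.571, -0.0, -1.61]
ft_force: [-0.5, -0.7, -0.1]
grip_width: 0.0005
```

>>> arm_command([
  [[0, 0.3, 0], [0, 0, 0], 0],
  [[0, 0.6, 0], [0, 0, 0], 0],
  [[0, 0.6, 0], [0, 0, 0], 0],
])

```text
time: 14.25
tool_pos: [0.5204, -0.0673, 0.1355]
tool_rot: [-1.571, -0.0, -1.609]
ft_force: [1.2, -0.3, 0.5]
grip_width: 0.0004
```

>>> arm_command([
  [[0, 0.3, 0], [0, 0, 0], 0],
  [[0, 0.6, 0], [0, 0, 0], 0],
  [[0, 0.6, 0], [0, 0, 0], 0],
])

```text
time: 14.55
tool_pos: [0.5204, -0.0673, 0.1349]
tool_rot: [-1.571, -0.0, -1.61]
ft_force: [0.8, 0.2, 0.7]
grip_width: 0.0004
```

>>> arm_command([
  [[0, 0.3, 0], [0, 0, 0], 0],
  [[0, 0.6, 0], [0, 0, 0], 0],
  [[0, 0.6, 0], [0, 0, 0], 0],
])

```text
time: 14.85
tool_pos: [0.5204, -0.0673, 0.1343]
tool_rot: [-1.571, -0.0, -1.61]
ft_force: [0.2, 0.9, -0.6]
grip_width: 0.0005
```

>>> arm_command([
  [[0, 0.3, 0], [0, 0, 0], 0],
  [[0, 0.5, 0], [0, 0, 0], 0],
  [[0, 0.5, 0], [0, 0, 0], 0],
])

```text
time: 15.15
tool_pos: [0.5204, -0.0674, 0.1338]
tool_rot: [-1.571, -0.0, -1.61]
ft_force: [-0.3, -0.2, 0.8]
grip_width: 0.0007
```

Run:
```python
from h import *
f=frame("scene"); cv2.imwrite("pics/scene7.png",cv2.resize(f["img"][200:310,280:440],None,fx=5,fy=5,interpolation=cv2.INTER_CUBIC))
o=arm.get_obs(); t=np.array(o["tool_pos"]); print(o["time"])
P=[t+[dx,dy,-.084] for dx in(-.0175,.0175) for dy in(-.0075,.0075)]
print((w2pix(f,P)-[280,200])*5, (w2pix(f,[.5345,-.067,.049])-[280,200])*5)
```

```text
15.2
[[366.35852937 456.83626199]
 [330.02676376 440.13085512]
 [421.88840217 400.87184179]
 [385.98858394 384.93806508]] [[397.71799005 399.5575216 ]]
```

View pics/scene7.png

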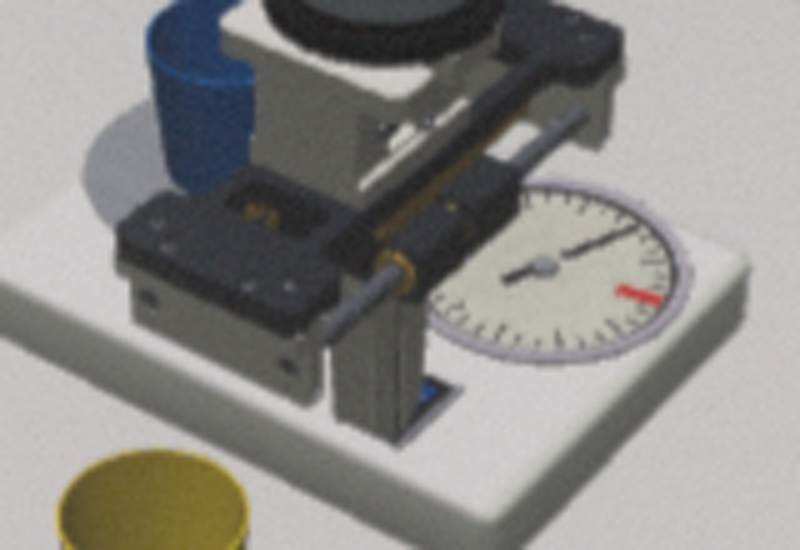

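The visible tip block is narrower along x than I assumed, about ±10 mm, so the wheel's top isn't under it yet: blue shows ahead of the tip at crop (428,390). I'll lift 4 mm, move 8 mm forward and feel again.

>>> arm_command([
  [[0, -4, 0], [0, 0, 0], 0],
  [[0, -4, 4], [0, 0, 0], 0],
  [[0, -4, 8], [0, 0, 0], 0],
  [[0, -4, 8], [0, 0, 0], 0],
  [[0, -3, 8], [0, 0, 0], 0],
  [[0, -2.5, 8], [0, 0, 0], 0],
  [[0, -2.5, 8], [0, 0, 0], 0],
])

```text
time: 15.9
tool_pos: [0.5281, -0.0677, 0.1362]
tool_rot: [-1.571, -0.0, -1.61]
ft_force: [0.2, 0.2, -0.6]
grip_width: 0.0006
```

>>> arm_command([
  [[0, 0.3, 0], [0, 0, 0], 0],
  [[0, 0.6, 0], [0, 0, 0], 0],
  [[0, 0.6, 0], [0, 0, 0], 0],
])

```text
time: 16.2
tool_pos: [0.5283, -0.0677, 0.1357]
tool_rot: [-1.571, -0.0, -1.61]
ft_force: [0.2, -0.2, 0.6]
grip_width: 0.0003
```

>>> arm_command([
  [[0, 0.3, 0], [0, 0, 0], 0],
  [[0, 0.6, 0], [0, 0, 0], 0],
  [[0, 0.6, 0], [0, 0, 0], 0],
])

```text
time: 16.5
tool_pos: [0.5284, -0.0677, 0.1355]
tool_rot: [-1.571, 0.0, -1.61]
ft_force: [-0.5, -0.6, 4.1]
grip_width: 0.0001
```

>>> arm_command([
  [[0, 0.3, 0], [0, 0, 0], 0],
  [[0, 0.6, 0], [0, 0, 0], 0],
  [[0, 0.6, 0], [0, 0, 0], 0],
])

```text
time: 16.8
tool_pos: [0.5284, -0.0677, 0.1353]
tool_rot: [-1.57, 0.0, -1.61]
ft_force: [-2.5, 0.2, 7.6]
grip_width: 0.0006
```

Contact: the rim top is at z ≈ 0.0517, and the press builds at about 6 N per mm. I'll begin the stroke.

>>> arm_command([
  [[0, 0.2, 0], [0, 0, 0], 0],
  [[0, 0.3, 1], [0, 0, 0], 0],
  [[0, 0.3, 2.5], [0, 0, 0], 0],
  [[0, 0.3, 4], [0, 0, 0], 0],
  [[0, 0.3, 5.5], [0, 0, 0], 0],
  [[0, 0.3, 6], [0, 0, 0], 0],
  [[0, 0.3, 6], [0, 0, 0], 0],
])

```text
time: 17.5
tool_pos: [0.5339, -0.0679, 0.1356]
tool_rot: [-1.572, 0.001, -1.61]
ft_force: [-3.9, 0.9, 11.4]
grip_width: 0.0003
```

Run:
```python
from h import *
b=dial("scene","pics/ds8.png"); cv2.imwrite("pics/d8.png",b[0])
v,u=np.nonzero(b[1]); print(u.mean(),v.mean(),np.degrees(np.arctan2(240-v.mean(),u.mean()-240)),len(u))
```

```text
378.82932578972185 187.73173031588874 20.63100475315845 2121
```

View pics/d8.png

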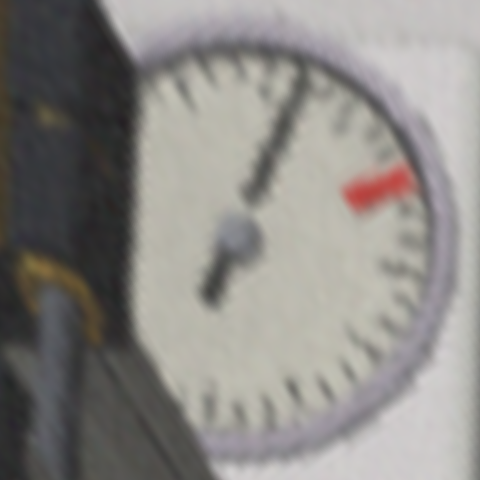

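>>> arm_command([
  [[0, 0, 1.5], [0, 0, 0], 0],
  [[0, -0.1, 3], [0, 0, 0], 0],
  [[0, -0.2, 4.5], [0, 0, 0], 0],
  [[0, -0.2, 6], [0, 0, 0], 0],
  [[0, -0.2, 7], [0, 0, 0], 0],
  [[0, -0.2, 7], [0, 0, 0], 0],
  [[0, -0.2, 7], [0, 0, 0], 0],
])

```text
time: 18.25
tool_pos: [0.5409, -0.0682, 0.1355]
tool_rot: [-1.572, 0.001, -1.61]
ft_force: [-3.6, -0.0, 11.0]
grip_width: 0.0003
```

```bash
cat >> h.py <<'E'
def angles(n,out=None,c=(0.6266,-0.0706)):
    im,red,gray=dial(n,out,c); v,u=np.nonzero(red)
    # hub-relative red angle (world yaw from -y, ccw)
    ra=np.degrees(np.arctan2(240-v,u-240)); rr=np.hypot(240-v,u-240); ra=ra[(rr>100)&(rr<180)]
    # needle: dark along radius 60..150 ; radial min profile
    th=np.radians(np.arange(0,120,.25)); r=np.arange(55,100)
    X=(240+np.outer(np.cos(th),r)).astype(np.float32);Y=(240-np.outer(np.sin(th),r)).astype(np.float32)
    pr=cv2.remap(gray,X,Y,cv2.INTER_LINEAR).mean(1); w=np.clip(np.median(pr)-15-pr,0,None)
    i=np.argmax(w); s=slice(max(0,i-24),i+25)
    return float(np.median(ra)),float((w[s]*np.degrees(th[s])).sum()/w[s].sum()),len(ra)
E
python3 - <<'E'
from h import *
print(angles("scene","pics/ds9.png"))
E
```

```text
(35.69005982501396, 71.27651043391852, 2201)
```

>>> arm_command([
  [[0, -2, 0], [0, 0, 0], 0],
  [[0, -4, 0], [0, 0, 0], 0],
  [[0, -4, -5], [0, 0, 0], 0],
  [[0, -4, -10], [0, 0, 0], 0],
  [[0, -4, -14.5], [0, 0, 0], 0],
  [[0, -4, -14.5], [0, 0, 0], 0],
  [[0, -2.5, -14.5], [0, 0, 0], 0],
  [[0, -1.5, -14.5], [0, 0, 0], 0],
  [[0, -0.7, -14.5], [0, 0, 0], 0],
  [[0, -0.3, -14.5], [0, 0, 0], 0],
  [[0, -0.3, -14.5], [0, 0, 0], 0],
])

```text
time: 19.4
tool_pos: [0.5271, -0.0676, 0.1352]
tool_rot: [-1.57, 0.0, -1.61]
ft_force: [-1.5, 0.5, 4.3]
grip_width: 0.0002
```

Run:
```python
from h import *
a=angles("scene","pics/ds10.png"); print(a)
```

```text
(35.69005982501396, 71.46498562367444, 2193)
```

View pics/ds10.png

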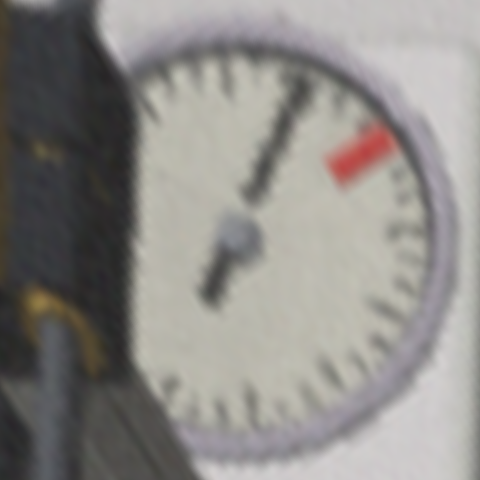

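>>> arm_command([
  [[0, 0.4, 0], [0, 0, 0], 0],
  [[0, 0.6, 0.5], [0, 0, 0], 0],
  [[0, 0.7, 2], [0, 0, 0], 0],
  [[0, 0.7, 3.5], [0, 0, 0], 0],
  [[0, 0.7, 5], [0, 0, 0], 0],
  [[0, 0.6, 6.5], [0, 0, 0], 0],
  [[0, 0.5, 8], [0, 0, 0], 0],
  [[0, 0.4, 9.5], [0, 0, 0], 0],
  [[0, 0.4, 11], [0, 0, 0], 0],
  [[0, 0.3, 12], [0, 0, 0], 0],
  [[0, 0.3, 12], [0, 0, 0], 0],
  [[0, 0.3, 12], [0, 0, 0], 0],
])

```text
time: 20.65
tool_pos: [0.5382, -0.068, 0.1356]
tool_rot: [-1.572, 0.001, -1.61]
ft_force: [-3.7, 0.3, 10.8]
grip_width: 0.0005
```

Run:
```python
from h import *
a=angles("scene","pics/ds11.png"); print(a)
```

```text
(58.42806964662489, 71.25702645059569, 2056)
```

View pics/ds11.png

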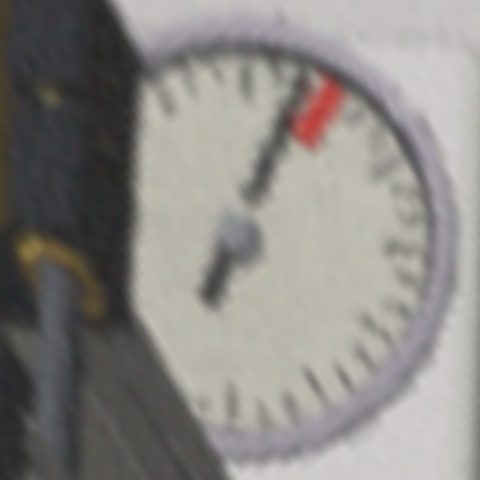

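>>> arm_command([
  [[0, 0, 1.5], [0, 0, 0], 0],
  [[0, 0, 3], [0, 0, 0], 0],
  [[0, 0, 4], [0, 0, 0], 0],
  [[0, 0, 4], [0, 0, 0], 0],
  [[0, 0, 4], [0, 0, 0], 0],
])

```text
time: 21.2
tool_pos: [0.5425, -0.0682, 0.1354]
tool_rot: [-1.571, 0.001, -1.61]
ft_force: [-2.6, -0.5, 9.8]
grip_width: 0.0003
```

Run:
```python
from h import *
a=angles("scene","pics/ds12.png"); print(a)
```

```text
(64.83158132716679, 71.67499464115858, 638)
```

View pics/ds12.png

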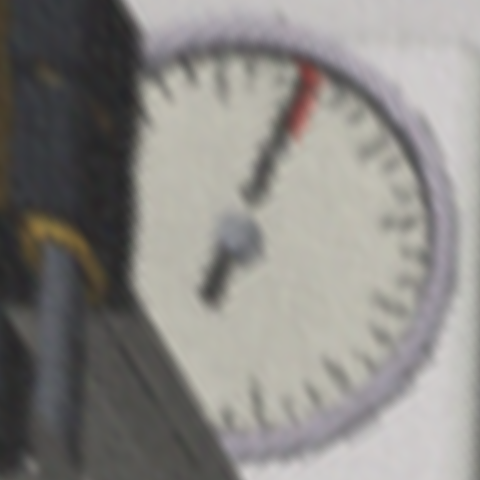

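>>> arm_command([
  [[0, 0, 0.6], [0, 0, 0], 0],
  [[0, 0, 1.2], [0, 0, 0], 0],
  [[0, 0, 1.2], [0, 0, 0], 0],
  [[0, -2, 1.2], [0, 0, 0], 0],
  [[0, -8, 1.2], [0, 0, 0], 0],
  [[0, -20, -5], [0, 0, 0], 0],
  [[0, -40, -20], [0, 0, 0], 0],
  [[0, -60, -45], [0, 0, 0], 0],
  [[0, -70, -70], [0, 0, 0], 0],
  [[0, -70, -80], [0, 0, 0], 0],
  [[0, -70, -80], [0, 0, 0], 0],
])

```text
time: 22.35
tool_pos: [0.4618, -0.065, 0.2048]
tool_rot: [-1.571, 0.0, -1.61]
ft_force: [0.9, -0.2, 0.8]
grip_width: 0.0005
```

Run:
```python
from h import *
a=dial("top");b=dial("scene")
cv2.imwrite("pics/d13.png",cv2.resize(np.hstack([a[0],b[0]]),(800,400),interpolation=cv2.INTER_CUBIC))
for n in ("top","scene"):
  print(n,angles(n))
  f=frame(n)
  for t in("needle_tip","zero_mark"):
    for r in arm.tip_of(n,t)[:2]: 
        w=cam2w(f,r["centre"]); print(t,round(r["p"],2),w.round(4),np.degrees(np.arctan2(w[0]-.6266,-(w[1]+.0706))).round(1))
```

```text
top (71.79845812046403, 68.49965757563551, 816)
needle_tip 0.56 [ 0.6611 -0.0835  0.0495] 69.5
zero_mark 0.98 [ 0.6658 -0.0862  0.0523] 68.3
scene (72.84757825978816, 71.46775607026338, 479)
needle_tip 0.37 [ 0.6647 -0.082   0.0513] 73.3
zero_mark 0.82 [ 0.6671 -0.0818  0.0514] 74.5
```

View pics/d13.png

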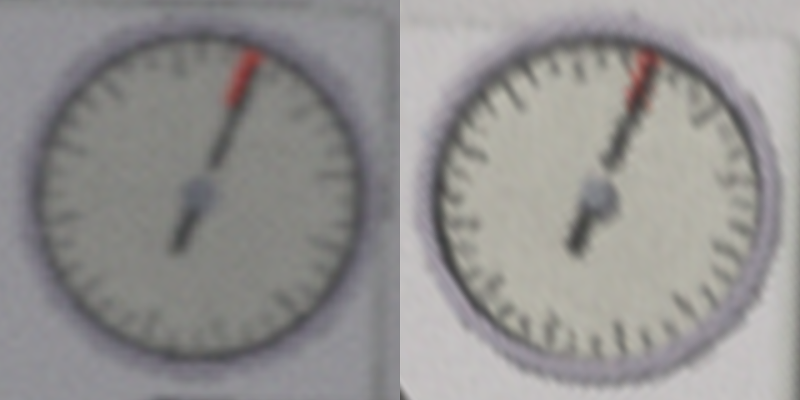

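Run:
```python
from h import *
a=dial("top")[0];b=dial("scene")[0]
cv2.imwrite("pics/d14.png",np.hstack([cv2.resize(x[40:240,220:340],(390,600),interpolation=cv2.INTER_CUBIC) for x in(a,b)]))
# average several frames and polar-unwrap about hub fit
for n in("top","scene"):
    im=np.mean([dial(n)[0].astype(float) for _ in range(4)],0).astype(np.uint8)
    g=im.astype(float); dark=g.max(2); redn=g[...,2]-g[...,1]
    for r0 in (65,80,100,115,130,140,150,158):
        th=np.radians(np.arange(40,100,.25)); X=(240+r0*np.cos(th)).astype(np.float32)[None];Y=(240-r0*np.sin(th)).astype(np.float32)[None]
        p=cv2.remap(cv2.cvtColor(im,6),X,Y,1)[0].astype(float); q=cv2.remap(redn.astype(np.float32),X,Y,1)[0]
        d=np.degrees(th); wr=np.clip(q-25,0,None)
        print(n,r0,"darkest",d[np.argmin(p)],"red ext",d[q>30][[0,-1]] if (q>30).any() else None, "q:",np.round(q[::12]).astype(int),np.round(p[::12]).astype(int))
```

```text
top 65 darkest 68.75 red ext None q: [ 0 -1  0  0  0  0  0 -1 -2 -2 -1  0  0  0  0 -1 -2 -1 -1 -1] [134 134 133 132 129 123 114 103  93  85  84  90 101 111 121 126 130 132
 132 132]
top 80 darkest 67.25 red ext None q: [ 0  1  1  1  0 -1 -1 -1  0  0  0  0  0  0  0  0  0  0  0  1] [133 133 133 132 133 131 123 113 100  90  91 100 115 124 131 134 134 135
 135 133]
top 100 darkest 67.5 red ext None q: [ 0  1 -1  0  0  0  0 -1 -1  0  0  0  0  0  0  0 -1 -1 -1  0] [133 132 132 133 133 134 130 121 105  90  93 109 123 131 133 134 133 133
 133 133]
top 115 darkest 68.0 red ext None q: [-1  0  0 -1 -1  0  0 -1 -1  2  9 14 11  6  0 -1  0  0  0  0] [134 135 135 135 134 135 130 121 100  84  83  99 118 125 130 132 133 133
 133 134]
top 130 darkest 68.25 red ext [69.  76.5] q: [ 0 -1 -1 -1  0 -1 -1  0  1 14 40 49 35 13  1  0 -1 -1 -1 -1] [135 136 134 133 133 133 131 122 100  78  73  91 110 126 132 133 133 133
 133 134]
top 140 darkest 68.5 red ext [68.75 75.75] q: [ 0  0 -1  0  1  1  1 -1 -1 13 45 51 30  8  0  0  0  0  0 -1] [132 131 132 134 133 133 132 123 104  81  75  94 117 128 131 132 133 134
 
[... 1141 characters left out ...]
21 13 18 39 32  6  3  2  2  2  1  2] [180 179 178 177 176 177 177 165 120  81  64  88 140 168 173 176 177 176
 177 177]
scene 140 darkest 69.5 red ext [69.25 74.25] q: [ 2  3  2  2  3  2  1  4  7 18 35 37 25 11  4  1  1  2  2  1] [170 175 177 178 177 176 178 167 132  85  70  92 140 166 173 175 175 175
 175 166]
scene 150 darkest 68.75 red ext [70.25 75.75] q: [ 1  2  3  2  2  2  1  4 16 13 29 56 29  4  2  2  2  2  2  2] [136 156 170 177 177 176 176 172 136  88  78 103 145 171 174 175 173 171
 175 152]
scene 158 darkest 68.75 red ext [69.75 76.5 ] q: [ 1  2  1  2  1  1  2  2  5 12 34 52 36  8  2  2  2  1  3  2] [134 156 155 165 174 168 166 172 144  94  79 121 128 150 174 171 154 159
 172 154]
```

View pics/d14.png

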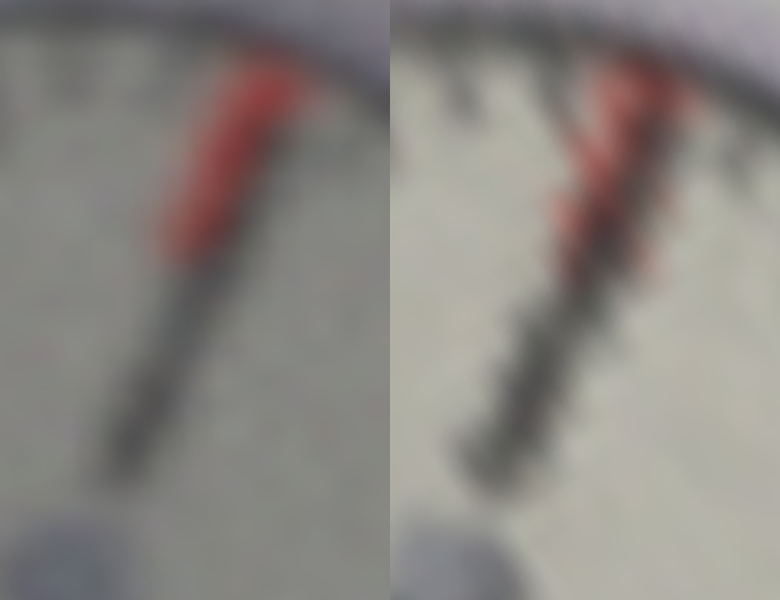

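The unwarped top view shows a slight overshoot: red pokes out mostly on the counter-clockwise side, its edge at about 75.5°, with the needle at about 68°. I'll cross-check with the tick phase, since the ticks are 10° apart.

```bash
cat > ph.py <<'E'
from h import *
def phase(im,n,mask=lambda d:np.ones_like(d,bool)):
    g=cv2.cvtColor(im,6).astype(np.float32); best=None
    d=np.arange(0,360,.5); t=np.radians(d)
    for cx in np.arange(234,247,1):
        for cy in np.arange(232,246,1):
            for r in (158,164,170,150):
                X=(cx+r*np.cos(t)).astype(np.float32)[None];Y=(cy-r*np.sin(t)).astype(np.float32)[None]
                p=cv2.remap(g,X,Y,1)[0]; p=p-cv2.blur(p[None],(41,1),borderType=cv2.BORDER_REFLECT)[0]
                ok=mask(d); p=np.clip(p,-30,30)
                c=(p*np.exp(-36j*t))[ok].mean()
                if best is None or abs(c)>best[0]: best=(abs(c),(-(np.angle(c)+np.pi)/36/np.pi*180*-1)%10,cx,cy,r)
    return best
if __name__=="__main__":
    for n in ("top","scene"):
        im=np.mean([dial(n)[0].astype(float) for _ in range(4)],0).astype(np.uint8); cv2.imwrite(f"pics/avg_{n}.png",im)
        print(n,phase(im,n,lambda d:(d<55)|(d>85)))
    # check: earlier frames with red fully visible
    im=cv2.imread("pics/ds.png"); print("ds0",phase(im,"",lambda d:(d>20)&((d<58)|(d>78)))) ; 
    im=cv2.imread("pics/dt.png"); print("dt0",phase(im,"",lambda d:((d>20)&(d<58))|(d>285)))
E
python3 ph.py
```

```text
top (np.float64(3.3308879215967817), np.float64(0.8926992823494911), np.int64(239), np.int64(236), 170)
scene (np.float64(8.556474491137012), np.float64(0.9849778132657261), np.int64(239), np.int64(242), 170)
ds0 (np.float64(8.188705713341426), np.float64(1.4015015670599547), np.int64(239), np.int64(242), 170)
dt0 (np.float64(3.5024546597101516), np.float64(1.1181490668663832), np.int64(239), np.int64(237), 170)
```

```bash
cat > fit.py <<'E'
from h import *
from scipy.optimize import minimize
HUBZ=.050
def grab(n,k=6):
    fs=[frame(n) for _ in range(k)]; f=fs[0]; f["img"]=np.mean([x["img"].astype(float) for x in fs],0); return f
def fit(f,hub,a0,b0,dz=0.002,verbose=0):
    S=5; pc=w2pix(f,[[*hub,HUBZ]])[0]; u0,v0=np.round(pc).astype(int); H=26
    us=np.arange(u0-H,u0+H+1); vs=np.arange(v0-H,v0+H+1); o=(np.arange(S)-2)/S
    UU=(us[:,None]+o).ravel(); VV=(vs[:,None]+o).ravel(); V,U=np.meshgrid(VV,UU,indexing="ij")
    uv=np.c_[U.ravel(),V.ravel()]
    P0=onplane(f,uv,HUBZ)[:,:2].reshape(*U.shape,2); P1=onplane(f,uv,HUBZ+dz)[:,:2].reshape(*U.shape,2)
    img=f["img"][vs[0]:vs[-1]+1,us[0]:us[-1]+1]
    def loc(P,h,ang):
        q=P-h; e=-q[...,1]; n_=q[...,0]  # e: toward -y, n: toward +x
        c,s=np.cos(np.radians(ang)),np.sin(np.radians(ang)); return e*c+n_*s,-e*s+n_*c
    def down(m,sig): 
        m=cv2.GaussianBlur(m.astype(np.float32),(0,0),sig*S); return m.reshape(len(vs),S,len(us),S).mean((1,3))
    q=P0-np.array(hub); rr=down(np.hypot(q[...,0],q[...,1]),.01); aa=np.degrees(np.arctan2(down(q[...,0],.01),-down(q[...,1],.01)))
    def model(p):
        a,b,hx,hy,w,sig,r0=p; h=np.array([hx,hy])
        x,y=loc(P1,h,b); nd=(np.abs(y)<w/2)&(x>.009)&(x<.0435); 
        x,y=loc(P0,h,a); rd=(np.abs(y)<.003)&(x>r0)&(x<.046)&~nd
        tk=np.zeros_like(nd)
        for k in (-30,-20,-10,10,20,30):
            x,y=loc(P0,h,a+k); tk|=(np.abs(y)<.0006)&(x>.039)&(x<.045)
        tk&=~nd
        return [down(m,sig) for m in (rd,nd,tk)]
    def cost(p,full=False):
        lo,hi=min(p[0],p[1]),max(p[0],p[1])
        M=(rr>.013)&(rr<.0415)&(aa>min(a0,b0)-22)&(aa<max(a0,b0)+22)
        R=model(p); A=np.c_[np.ones(M.sum()),*[r[M] for r in R]]; B=img[M]
        c,_,_,_=np.linalg.lstsq(A,B,rcond=None); e=((A@c-B)**2).mean()
        pen=((p[4]-.0022)/.001)**2+((p[5]-.7)/.4)**2+((p[6]-.034)/.003)**2+((p[2]-hub[0])/.0015)**2+((p[3]-hub[1])/.0015)**2
        return (e,c) if full else e+.3*pen
    best=None
    for da in (-3,0,3):
        p0=np.array([a0+da,b0,*hub,.0022,.7,.034]); s=np.array([3,2,.001,.001,.0005,.2,.001])
        sim=np.vstack([p0]+[p0+np.eye(7)[i]*s[i] for i in range(7)])
        r=minimize(cost,p0,method="Nelder-Mead",options=dict(initial_simplex=sim,maxiter=900,xatol=1e-4,fatol=1e-4))
        if best is None or r.fun<best.fun: best=r
    e,c=cost(best.x,True); print(np.round(best.x,4),"cost",round(best.fun,2),"rms",round(e**.5,2),"diff dial-needle deg",round(best.x[0]-best.x[1],2)); return best.x
if __name__=="__main__":
    import sys
    a0,b0=float(sys.argv[1]),float(sys.argv[2])
    for n in("top","scene"):
        f=grab(n)
        for dz in(.001,.003): print(n,dz); fit(f,(.627,-.0705),a0,b0,dz)
E
time timeout 500 python3 fit.py 69.5 67.7
```

```text
top 0.001
[ 6.85566e+01  6.65374e+01  6.27400e-01 -7.01000e-02  3.40000e-03
  8.10100e-01  2.91000e-02] cost 5.16 rms 1.97 diff dial-needle deg 2.02
top 0.003
[ 6.85199e+01  6.62971e+01  6.26100e-01 -6.94000e-02  2.90000e-03
  8.35300e-01  3.06000e-02] cost 5.23 rms 2.09 diff dial-needle deg 2.22
scene 0.001
[ 6.95862e+01  6.69116e+01  6.26600e-01 -7.02000e-02  3.20000e-03
  7.13700e-01  3.09000e-02] cost 39.77 rms 6.25 diff dial-needle deg 2.67
scene 0.003
[ 7.26530e+01  6.75481e+01  6.26800e-01 -7.26000e-02  2.80000e-03
  7.47700e-01  3.46000e-02] cost 56.69 rms 7.48 diff dial-needle deg 5.1
real	3m0.143s
user	2m43.573s
sys	0m0.552s
```

All fits agree on an overshoot of roughly 2°, about 1 mm of rim, which is still within the mark. There's ample time, so I'll nudge the wheel back gently.

>>> arm_command([
  [[0, 0, 20], [0, 0, 0], 0],
  [[0, 10, 45], [0, 0, 0], 0],
  [[0, 25, 65], [0, 0, 0], 0],
  [[0, 40, 73], [0, 0, 0], 0],
  [[0, 55, 73], [0, 0, 0], 0],
  [[0, 63, 73], [0, 0, 0], 0],
  [[0, 66, 73], [0, 0, 0], 0],
  [[0, 66, 73], [0, 0, 0], 0],
  [[0, 66, 73], [0, 0, 0], 0],
  [[0, 67.5, 73], [0, 0, 0], 0],
  [[0, 68.5, 73], [0, 0, 0], 0],
  [[0, 69, 73], [0, 0, 0], 0],
  [[0, 69.3, 73], [0, 0, 0], 0],
  [[0, 69.3, 73], [0, 0, 0], 0],
])

```text
time: 25.75
tool_pos: [0.536, -0.0679, 0.1357]
tool_rot: [-1.57, 0.0, -1.609]
ft_force: [-1.2, 0.6, 4.8]
grip_width: 0.0004
```

>>> arm_command([
  [[0, 0.4, 0], [0, 0, 0], 0],
  [[0, 0.6, 0], [0, 0, 0], 0],
  [[0, 0.6, -0.5], [0, 0, 0], 0],
  [[0, 0.6, -1], [0, 0, 0], 0],
  [[0, 0.6, -1.3], [0, 0, 0], 0],
  [[0, 0.6, -1.3], [0, 0, 0], 0],
  [[0, 0.6, -1.3], [0, 0, 0], 0],
])

```text
time: 26.45
tool_pos: [0.5357, -0.0679, 0.1357]
tool_rot: [-1.568, -0.0, -1.609]
ft_force: [-1.5, -0.6, 7.7]
grip_width: 0.0006
```

Run:
```python
from h import *
from ph import phase
im=np.mean([dial("scene")[0].astype(float) for _ in range(3)],0).astype(np.uint8); cv2.imwrite("pics/s15.png",im)
r=phase(im,"",lambda d:((d<55)|(d>85)&(d<120))|(d>300)); print(10-r[1],r)
im=cv2.imread("pics/avg_scene.png");r=phase(im,"",lambda d:((d<55)|(d>85)&(d<120))|(d>300)); print('before',10-r[1],r)
```

```text
9.432303750387273 (np.float64(9.008591321378251), np.float64(0.5676962496127271), np.int64(241), np.int64(243), 170)
before 9.231464696983343 (np.float64(8.507262891280218), np.float64(0.7685353030166575), np.int64(240), np.int64(242), 170)
```

View pics/s15.png

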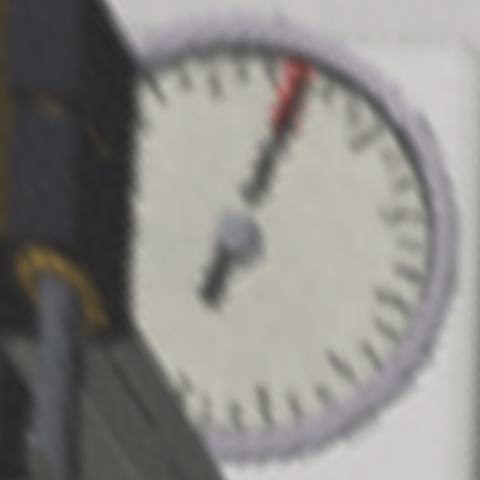

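The wheel hasn't turned back yet; the command was absorbed by give. I'll go a bit further.

>>> arm_command([
  [[0, 0.1, -0.5], [0, 0, 0], 0],
  [[0, 0.2, -1], [0, 0, 0], 0],
  [[0, 0.2, -1.5], [0, 0, 0], 0],
  [[0, 0.2, -1.5], [0, 0, 0], 0],
  [[0, 0.2, -1.5], [0, 0, 0], 0],
])

```text
time: 27.1
tool_pos: [0.5354, -0.0679, 0.1357]
tool_rot: [-1.565, -0.0, -1.609]
ft_force: [1.3, 0.6, 5.6]
grip_width: 0.0004
```

Run:
```python
from h import *
from ph import phase
im=np.mean([dial("scene")[0].astype(float) for _ in range(3)],0).astype(np.uint8); cv2.imwrite("pics/s16.png",im)
r=phase(im,"",lambda d:((d<55)|(d>85)&(d<120))|(d>300)); print(10-r[1],r)
```

```text
9.443518336757885 (np.float64(8.954437867345499), np.float64(0.5564816632421155), np.int64(241), np.int64(243), 170)
```

View pics/s16.png

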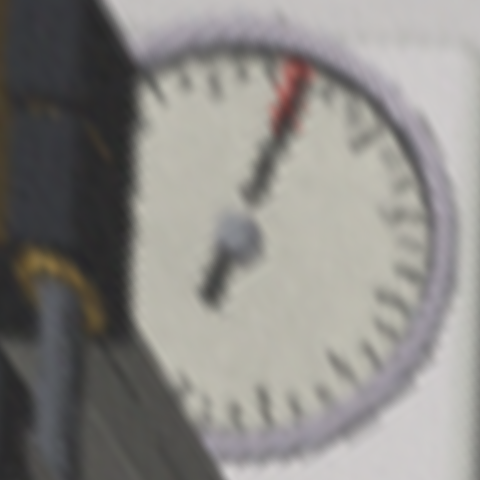

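>>> arm_command([
  [[0, 0.3, 0], [0, 0, 0], 0],
  [[0, 0.6, -0.5], [0, 0, 0], 0],
  [[0, 0.6, -1], [0, 0, 0], 0],
  [[0, 0.6, -1.5], [0, 0, 0], 0],
  [[0, 0.6, -1.5], [0, 0, 0], 0],
  [[0, 0.6, -1.5], [0, 0, 0], 0],
])

```text
time: 27.85
tool_pos: [0.5351, -0.0679, 0.1356]
tool_rot: [-1.561, -0.001, -1.609]
ft_force: [2.4, 1.2, 7.5]
grip_width: 0.0004
```

Run:
```python
from h import *
from ph import phase
im=np.mean([dial("scene")[0].astype(float) for _ in range(3)],0).astype(np.uint8); cv2.imwrite("pics/s17.png",im)
r=phase(im,"",lambda d:((d<55)|(d>85)&(d<120))|(d>300)); print(10-r[1],r)
```

```text
9.43025621814401 (np.float64(8.99783366005016), np.float64(0.5697437818559913), np.int64(241), np.int64(243), 170)
```

View pics/s17.png

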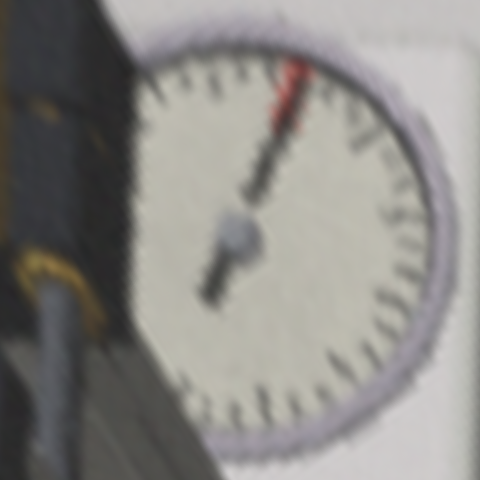

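>>> arm_command([
  [[0, 0.3, -0.5], [0, 0, 0], 0],
  [[0, 0.4, -1], [0, 0, 0], 0],
  [[0, 0.4, -1.5], [0, 0, 0], 0],
  [[0, 0.4, -1.8], [0, 0, 0], 0],
  [[0, 0.4, -1.8], [0, 0, 0], 0],
  [[0, 0.4, -1.8], [0, 0, 0], 0],
])

```text
time: 28.6
tool_pos: [0.5343, -0.0678, 0.1356]
tool_rot: [-1.559, -0.001, -1.609]
ft_force: [3.5, 0.6, 7.8]
grip_width: 0.0004
```

Run:
```python
from h import *
from ph import phase
im=np.mean([dial("scene")[0].astype(float) for _ in range(3)],0).astype(np.uint8); cv2.imwrite("pics/s18.png",im)
r=phase(im,"",lambda d:((d<55)|(d>85)&(d<120))|(d>300)); print(10-r[1],r)
```

```text
8.046532216234118 (np.float64(9.67493550048332), np.float64(1.9534677837658827), np.int64(240), np.int64(243), 170)
```

View pics/s18.png

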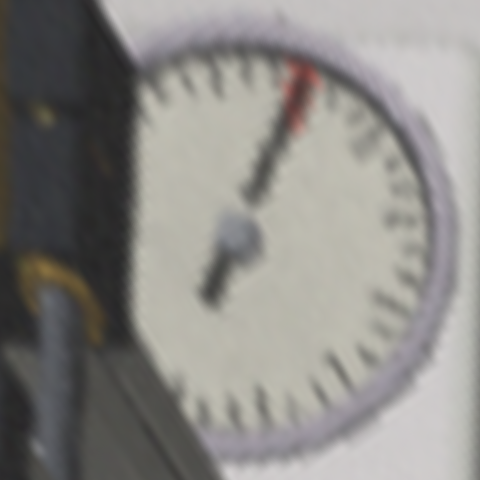

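It moved back about 1.4°, as wanted. I'll add a touch more, then lift clear and check from above.

>>> arm_command([
  [[0, 0, -0.3], [0, 0, 0], 0],
  [[0, 0, -0.3], [0, 0, 0], 0],
  [[0, -3, -0.3], [0, 0, 0], 0],
  [[0, -8, -0.3], [0, 0, 0], 0],
  [[0, -20, -5], [0, 0, 0], 0],
  [[0, -40, -20], [0, 0, 0], 0],
  [[0, -60, -45], [0, 0, 0], 0],
  [[0, -75, -60], [0, 0, 0], 0],
  [[0, -75, -75], [0, 0, 0], 0],
  [[0, -75, -75], [0, 0, 0], 0],
  [[0, -75, -75], [0, 0, 0], 0],
])

```text
time: 29.85
tool_pos: [0.4548, -0.0648, 0.2086]
tool_rot: [-1.571, 0.0, -1.61]
ft_force: [-0.2, -0.5, 0.4]
grip_width: 0.0006
```

```bash
cat > g.py <<'E'
from fit import *
from ph import phase
a=dial("top")[0];b=dial("scene")[0]
cv2.imwrite("pics/d19.png",np.hstack([cv2.resize(x[40:240,220:340],(390,600),interpolation=cv2.INTER_CUBIC) for x in(a,b)]))
for n in("top","scene"):
    im=np.mean([dial(n)[0].astype(float) for _ in range(3)],0).astype(np.uint8)
    r=phase(im,"",lambda d:(d<55)|(d>85)); print(n,10-r[1],r)
    f=grab(n,4); fit(f,(.627,-.0705),67.5,67,.001)
f=frame("scene"); cv2.imwrite("pics/scene19.png",f["img"])
o=arm.get_obs();print(o["time"])
E
python3 g.py
```

```text
top 7.222994236352386 (np.float64(3.4115302351505195), np.float64(2.7770057636476144), np.int64(239), np.int64(236), 170)
[ 6.71860e+01  6.65183e+01  6.26600e-01 -6.98000e-02  3.30000e-03
  8.22000e-01  2.96000e-02] cost 5.92 rms 2.19 diff dial-needle deg 0.67
scene 7.207167257687401 (np.float64(8.29351259384118), np.float64(2.7928327423125987), np.int64(240), np.int64(242), 170)
[ 6.75016e+01  6.71419e+01  6.27800e-01 -7.08000e-02  4.00000e-03
  5.68700e-01  2.81000e-02] cost 27.96 rms 5.06 diff dial-needle deg 0.36
30.7
```

View pics/d19.png

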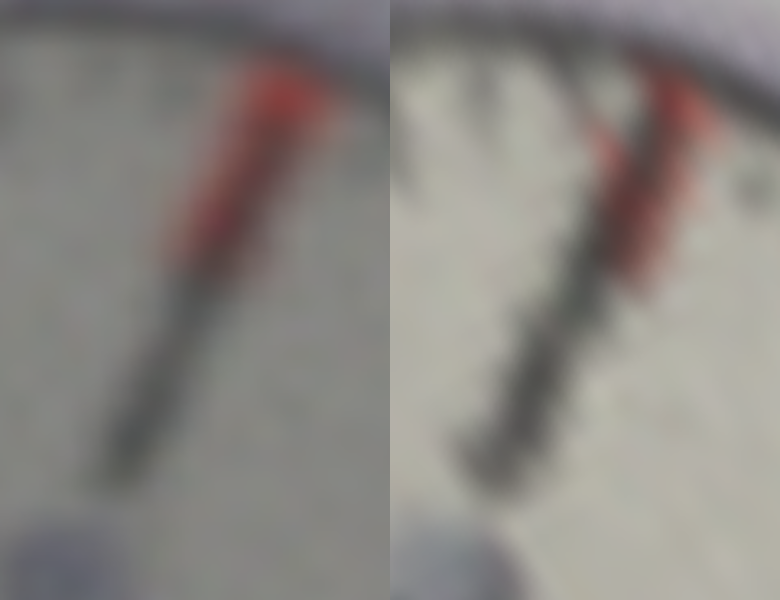

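View pics/scene19.png

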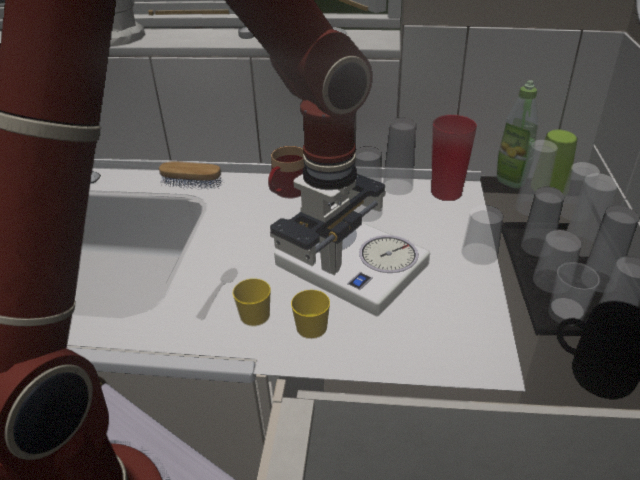

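The dial and needle agree within about 0.5° in both views. The gripper hides the cup in the scene view, so I'll check it from above before handing in.

Run:
```python
from h import *
f=frame("top"); cv2.imwrite("pics/top20.png",f["img"])
for t in("cup","mug","low_glass","tall_glass"):
    for r in arm.tip_of("top",t)[:3]: print(t,round(r["p"],2),cam2w(f,r["centre"]).round(4))
```

```text
cup 0.92 [0.6027 0.0514 0.0609]
cup 0.78 [ 0.4302 -0.0371  0.0008]
cup 0.65 [ 0.3997  0.0606 -0.0022]
mug 0.63 [7.397e-01 2.641e-01 5.000e-04]
low_glass 0.85 [ 0.7858 -0.1879  0.004 ]
tall_glass 0.57 [0.776  0.0718 0.0035]
tall_glass 0.26 [ 0.7809 -0.1861  0.0013]
```

View pics/top20.png

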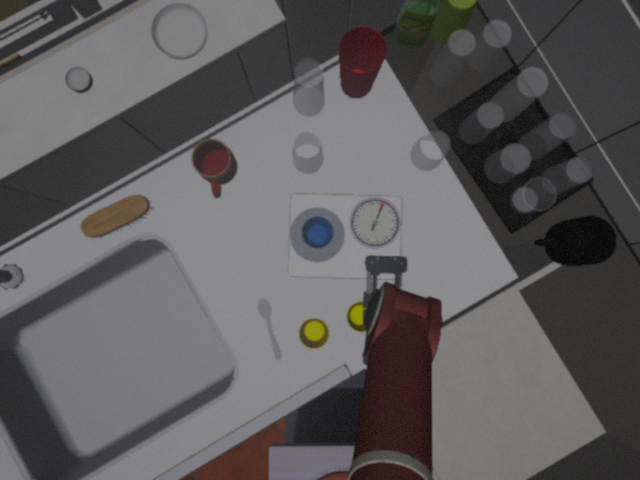

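The cup stands centred on the pan at top (318,233), and the mug and glasses are where they were. The arm is clear of everything.

```bash
python3 -c "
from cell import arm
print(arm.get_obs()['ft_force']); print(arm.sign_off())"
```

```text
[ 0.3347203   0.00713384 -0.71019399]
the job is handed in; nothing more can be done
None
```

The blue cup is standing upright on the pan, released, and the scale's red zero mark lies under the needle. The job was handed in at about 31 s, with the arm clear and touching nothing.

- **Cup:** my last check put its foot at (0.603, 0.051, 0.061), which is the middle of the pan.
- **Zeroing:** I felt the wheel rim at about z 0.052. Two forward strokes at about 11 N overshot by about 2°, so I nudged the wheel back. The nudge took several pushes before the wheel turned.
- **Final alignment:** model fits put the dial 0.7° past the needle in the top view and 0.4° past it in the scene view. In the two close crops, the scene one shows more red on one side of the needle and the top one slightly more on the other; the mark itself covers about ±4°.
- **Mug and glasses:** the networks place them within their few-millimetre error of where they started.

One check disagreed along the way. While I was feeling for the rim, the fingertips proved narrower than I had assumed. The first descent found nothing, and I repeated it 8 mm further forward.

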